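# Hold a torque controller's calibration key switch over

### The arm

A 6-joint arm with a two-finger parallel gripper is mounted at the origin on the work surface. World frame = base frame: x ahead of the robot, y to its left, z up, the work surface at z = 0. Lengths are in mm, angles in rad, forces in N, time in s.
With the tool pointing down it reaches from about 325 to 850 mm from the base axis. Payload 4.4 kg.
Tool frame: the origin (TCP) lies between the finger pads; the fingertips stand 11 mm ahead of it and the grasp point (between the pads) lies 8 mm behind it; z points along the fingers, y is the line along which they close (so a half turn about z gives the same grasp; the last joint's range is limited). The gripper opens to 94 mm and grips with 3 to 60 N. Pads are 16 mm wide; open, the fingers measure 119 mm over their backs; the gripper's body (75 mm by 177 mm) begins 78 mm behind the grasp point.
Start: joints at [-1.474, 0.207, 1.542, -0, 1.393, -0.15], TCP at [141.018, -557.441, 216.447] pointing down, gripper open.
Joint ranges: [-2.73, 2.73], [-0.86, 2.22], [0.23, 2.46], [-1.11, 4.25], [0.08, 2.63], [-2.82, 2.82]. Speed limits (rad/s): [2.79, 2.79, 3.14, 3.14, 3.14, 3.14].

### API

Orientations are given as a unit quaternion [x, y, z, w].
In Python, from cell import robot gives the robot as it stands. The module is installed in compiled form; this text tells all that it offers.
- The arm moves only by the tool drive_tool, never from a script. Its argument "increments" is a list of rows, each a list of 2 entries, a list of its own where there are three numbers: the shift along the tool's x, y, z each as a share of 0.025 m, from -1 to 1, then the turn, a rotation vector about the tool's x, y, z each as a share of 0.1 rad, from -1 to 1. A call has 1 to 12 rows; each row shifts and turns the commanded pose from where the row before left it, along the tool's axes as they then stand; what a row does not reach is not made up. A row lasts 1/10 s, in which the tool goes at most 50 mm and 8.59 degrees, less where a joint would pass 70% of its speed; a pose out of reach is approached as far as the arm can. A call with a number of a shift or a turn outside -1 to 1 is refused whole. A call with a gripper value outside its range is refused whole. "claw" is the opening, from 0 (shut) to 1 (fully open), set as the call begins (left out, the last holds). The fingers move at their own pace and stop on an object; "grip_force" is the grip in N (left out, the last holds). Time passes only in rows, so rows that do not move let the fingers close. It gives the time, the measured TCP pose, the force, the opening and the grip force at its end, in the units of the state.
- robot.get_obs(): the state, without advancing time (a new reading comes with each control period).
- robot.read_camera(name): name is "scene" or "top"; returns (picture, depth): 384x512x3 uint8, red, green, blue; 384x512 float32, mm along the optical axis (not along the pixel's ray), 0 where there is no reading.
- robot.camera_params(name): a dict with "fovy" (degrees; the focal length in pixels is half the picture's height over the tangent of half this angle, whatever the lens; pixels are square), "cx", "cy" (the principal point, pixels), "rvec" (rotation vector, rad) and "tvec" (3), from world to camera coordinates, as OpenCV has them. Camera axes: x right, y down, z forward; pixel columns grow to the right and rows downward; lengths in mm; the calibration is good to about 2 mm. A picture is of the moment at which its call begins. camera_params takes no time and is no camera call.
- robot.close_job(): hands the job in; it is judged then, once.
The state is a dict: "time_s": time; "q": joint angles; "dq": joint speeds; "effort": joint torques, N m; "eef_pos": TCP position; "orientation": TCP orientation; "wrist_force": force on the tool from outside, world axes, zero at the start; "torque": the same for the moment, N m; "grip_width": finger opening in mm; "finger_force": force on a finger pad.
Only numpy, scipy, OpenCV 4.12 (cv2) and the standard library are available. Lean on these libraries where they do the work, as an engineer would, in place of code of your own. Each camera call takes 0.05 s, during which the arm holds its last target. There are 200 camera calls.

### The job

The torque-tool controller lying on the bench must be held in calibration mode with its spring-return key switch. Take the red-headed key out of the rack, push it fully home in the key switch, wiggling it gently left and right under a light push to get past the sticky tumblers and never forcing it, and only then turn it a quarter turn clockwise (seen from above). It springs back if let go, so finish while still gripping the key and holding it turned; leave the other keys and everything else on the bench where they are.

Things in the scene. Friction and masses are not known exactly. Their poses are not given: they have to be found in the camera images.
- key_red_grip (a point): Centre of the red plastic head of the key to use, standing upright in a rack slot. z up along the key, x along the width of head and blade, y through its thickness. Head 30 wide (x), 10 thick (y), its flat sides reach 15 below and above this point. Below it a neck and steel shoulder 20 x 10, underside 26 below this point. The key is the same turned half round; 35 g.
- key_red_shoulder (a point): Centre of the underside of the red key's shoulder, axes as above; it rests on the rack's top at the start and on the face of the lock's plug when the key is fully home.
- key_red_tip (a point): Centre of the end of the red key's steel blade, 34 below the shoulder, axes as above. Blade 11 wide (x), 3.5 thick (y), its last 3 stepped down to 6 wide, with a notch in both edges 10 to 15 below the shoulder.
- keyway (a point): Centre of the keyway mouth in the face of the brass plug of the key switch, on the controller's upward panel. z up, out of the lock; x is the long direction of the keyway at rest (these axes stay with the controller, not the plug). Slot 12.6 x 4.9 (at its narrow part) with a sloped lead-in 2.5 wide, 4 deep all round. Steel bezel round it 35 across, its rim 0.5 above the face; the panel is 14 below the face.
- tumblers (a point): Top of the upper of two sticky tumbler discs inside the lock, 16 below the face; the other is 23 below it. Each has the same slot but starts 0.3 to 0.5 rad out of line, one to each side, so the blade's end lands on it: under a light push (3 to 8 N) rock the key up to 0.6 rad either way until it drops through; the disc then turns with the key.
- keyswitch: The key switch; origin and axes as keyway. It takes the whole blade (34 deep). Until the key is fully home it can rock only about 0.65 rad either way; then its notch frees it to turn, and while it is turned it cannot be pulled out.
- plug (a joint): Angle of the lock's plug (rad): 0 at rest with the keyway along x of keyway, positive clockwise seen from above, stops at -0.80 and 1.60. It lags the key by 0.15 to 0.25 rad of play, so a quarter turn of the key (1.57) brings it to about 1.33. A spring of 0.08 Nm/rad turns it back; with the discs' friction the quarter turn takes about 0.2 Nm.
- console: The controller (fixed); origin under its centre, x away from its operator's side, 240 (x) x 300 (y) x 100 high; the key switch is at x -60, y +75, a black knob 16 high at x +60, y -98.
- rack: Aluminium accessory rack (fixed) 60 (x) x 260 (y) x 45 high, origin under its centre; key slots at y -50, 0, +50 (which key stands in which varies), their length along y; sockets stand in holes at y -110 and +110, 26 high above the top.
- key_black_shoulder (a point): Underside of the shoulder of the black-headed key, same size as the red one, standing in the rack; not to be used.
- key_blue_shoulder (a point): Underside of the shoulder of the blue-headed key, same size, standing in the rack; not to be used.
- adapter_a: Steel socket 22 across standing in the rack; origin at the rack's top. Leave alone.
- adapter_b: Steel socket 26 across standing in the rack; origin at the rack's top. Leave alone.
- meter: Blue hand-held meter 190 (x) x 95 x 35 high lying on the bench, origin under its centre. Leave alone.
- transducer: Upright steel torque transducer with a red sleeve, 48 across, 127 high, origin under its centre. Leave alone.
- screwdriver: Screwdriver lying on the bench. Leave alone.

How it is judged:
By the outcome, as a careful person would: the job done as asked, in the order asked, and still so for the second after the job is handed in, while the arm keeps its last pose, push and grip.
It also fails if it takes over 67 s, if anything falls off the work surface, if the arm or the gripper's body presses on something with over 40 N, if the wrist force passes 120 N, or if a joint passes its speed limit or range.

## Working session

There is one attempt and no reset: what is moved stays moved. The work goes in short steps, Python scripts to look and compute and a tool call to move; the robot and the scene stay as the last step left them, time stands still between calls to the robot, and variables do not carry over. Pictures are saved under pics/ and viewed, at most 10 in all, crops included, and the job is handed in when it is done.

Besides the shell and the picture viewer there is one more tool, called after ">>>" as a command line: name --argument value ..., lists and objects as JSON in quotes. drive_tool: Moves the arm, as the interface text tells. Its arguments: {"type":"object","properties":{"increments":{"type":"array"},"claw":{"type":"number"},"grip_force":{"type":"number"}},"required":["increments"]}

```bash
mkdir -p pics; python3 - <<'E'
from cell import robot
import cv2,numpy as np
o=robot.get_obs();print(o)
for n in("scene","top"):
    p,d=robot.read_camera(n);cv2.imwrite(f"pics/{n}0.png",p[:,:,::-1]);np.savez(f"{n}0.npz",p=p,d=d);print(n,robot.camera_params(n))
E
```

```text
{'time_s': 0.0, 'q': array([-1.47351640e+00,  2.07436498e-01,  1.54295426e+00, -6.28155202e-06,
        1.39349395e+00, -1.50496163e-01]), 'dq': array([-1.23761246e-03,  7.90538268e-04, -3.77884543e-05,  2.43060573e-03,
       -8.63127836e-05,  5.09224286e-04]), 'effort': array([ 3.28100105e-04, -3.70884454e+01, -2.81417745e+01,  6.98040985e-02,
        3.61907808e-02, -1.88862259e-04]), 'eef_pos': array([ 140.92968096, -556.64909465,  215.28128358]), 'orientation': array([ 9.92334966e-01,  1.23571850e-01,  2.74001598e-05, -1.14570148e-03]), 'wrist_force': array([ 0.34063701, -0.51859376,  0.44097802]), 'torque': array([-0.00179573, -0.01931176,  0.01742174]), 'finger_force': 0.0, 'grip_width': 94.02294092267317}
scene {'fovy': 56.12249753467339, 'cx': 250.1647311477693, 'cy': 191.22915824616985, 'rvec': array([ 0.93272418,  2.37078086, -1.20597072]), 'tvec': array([ 414.09386182, -135.84728445, 1443.93728855])}
top {'fovy': 50.90219818547767, 'cx': 254.8046150590115, 'cy': 191.82537169368032, 'rvec': array([ 2.07570944, -2.15039303,  0.22560971]), 'tvec': array([  13.41368887,  571.47477486, 1187.53445763])}
```

View pics/scene0.png

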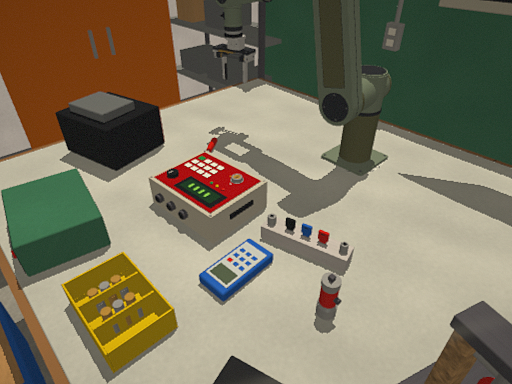

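View pics/top0.png

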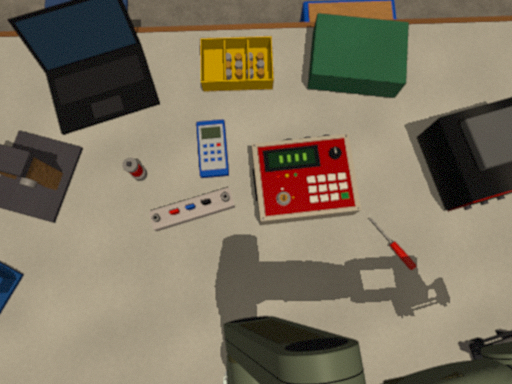

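The top view shows the rack from (155,215) to (230,195), with the red key near (174,211), and the key switch near (283,198) on the red panel. In the scene view the red key is at (323,236) and the switch at (237,179).

```bash
cat > h.py <<'E'
import numpy as np,cv2
from cell import robot
def cam(n):
    c=robot.camera_params(n);f=192/np.tan(np.radians(c['fovy'])/2)
    R=cv2.Rodrigues(c['rvec'])[0];return f,c['cx'],c['cy'],R,c['tvec']
def ray(n,u,v):
    f,cx,cy,R,t=cam(n);return -R.T@t,R.T@np.array([(u-cx)/f,(v-cy)/f,1])
def plane(n,uv,z):
    o,d=ray(n,*uv);return o+d*(z-o[2])/d[2]
def tri(a,b):
    A=np.zeros((3,3));y=np.zeros(3)
    for n,uv in(("scene",a),("top",b)):
        o,d=ray(n,*uv);d/=np.linalg.norm(d);M=np.eye(3)-np.outer(d,d);A+=M;y+=M@o
    return np.linalg.solve(A,y)
def deproj(n,u,v,z):
    o,d=ray(n,u,v);return o+d*z
def proj(n,X):
    f,cx,cy,R,t=cam(n);p=R@np.asarray(X,float)+t;return np.array([cx+f*p[0]/p[2],cy+f*p[1]/p[2]])
E
python3 - <<'E'
from h import *
S=np.load('scene0.npz');T=np.load('top0.npz')
def blob(img,box,kind):
    x0,y0,x1,y1=box;h=cv2.cvtColor(img[y0:y1,x0:x1],cv2.COLOR_RGB2HSV).astype(int);H,s,v=h[...,0],h[...,1],h[...,2]
    m={'red':((H<8)|(H>172))&(s>130)&(v>60),'blue':(H>100)&(H<125)&(s>120),'black':(v<60)}[kind].astype(np.uint8)
    n,l,st,c=cv2.connectedComponentsWithStats(m);i=1+np.argmax(st[1:,4]);return c[i]+[x0,y0],st[i]
P={}
for k,bs,bt in(('red',(312,225,335,247),(163,203,184,219)),('blue',(298,220,315,240),(182,198,198,213)),('black',(282,214,299,232),(199,193,216,208))):
    a,sa=blob(S['p'],bs,k);b,sb=blob(T['p'],bt,k);X=tri(a,b);P[k]=X
    print(k,a,sa,b,sb,X.round(1),plane('top',b,80).round(1),plane('scene',a,71).round(1), proj('top',X).round(1))
d=P['black']-P['red'];print('rack yaw',np.degrees(np.arctan2(d[1],d[0])),np.linalg.norm(d[:2]))
# panel
h=cv2.cvtColor(T['p'],cv2.COLOR_RGB2HSV);m=(((h[...,0]<8)|(h[...,0]>172))&(h[...,1]>130)&(h[...,2]>80)).astype(np.uint8);m[:, :240]=0;m[:,365:]=0;m[:130]=0;m[230:]=0
c=max(cv2.findContours(m,0,2)[0],key=cv2.contourArea);c=cv2.convexHull(c)
box=[ ]
pts=np.array([plane('top',q,100)[:2] for q in c[:,0]],np.float32);r=cv2.minAreaRect(pts);print('panel',r,cv2.boxPoints(r).round(0).tolist())
for u,v in((262,205),(300,210),(345,205),(283,198)):print(deproj('top',u,v,T['d'][v,u]).round(1))
def crop(i,x0,y0,x1,y1,k):return cv2.resize(i[y0:y1,x0:x1,::-1],None,fx=k,fy=k,interpolation=cv2.INTER_CUBIC)
a=crop(T['p'],145,165,345,235,4);b=crop(S['p'],210,150,360,270,5)[:, :800]
a2=cv2.resize(a,(800,280));b2=cv2.resize(b,(400,320))
k1=crop(S['p'],217,165,257,197,10)
cv2.imwrite('pics/crop1.png',np.vstack([a2,np.hstack([b2,k1[:320,:400]])]))
E
```

```text
red [322.81415929 236.24778761] [  6   5  11  14 113] [173.84090909 211.06818182] [ 6  5 10  7 44] [518.1 241.5  70.1] [516.8 239.   80. ] [518.5 242.6  71. ] [173.7 211.2]
blue [306.04123711 229.58762887] [ 4  4 10 13 97] [189.96969697 206.21212121] [ 4  6  9  5 33] [531.  192.8  70.2] [529.9 190.5  80. ] [531.  194.2  71. ] [189.7 206.4]
black [289.93684211 223.63157895] [ 4  4  9 13 95] [205.77419355 201.64516129] [ 3  7  9  5 31] [543.8 144.7  68.9] [542.2 142.7  80. ] [545.  146.9  71. ] [205.5 201.8]
rack yaw -75.13949819335618 100.19630039521212
panel ((606.9373168945312, -160.35496520996094), (215.03135681152344, 268.913330078125), 4.372013568878174) [[489.0, -34.0], [510.0, -303.0], [724.0, -286.0], [704.0, -18.0]]
[522.2 -26.4 100.8]
[ 313.5    3.  1280.1]
[ 514.1 -273.3   97.7]
[543.3 -90.6  89.5]
```

View pics/crop1.png

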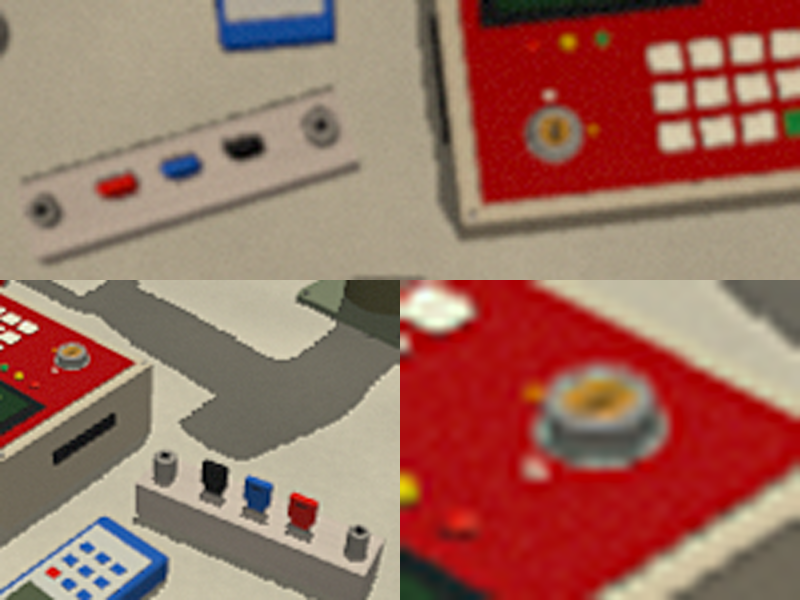

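The crop shows the red key at the left end of the rack, with the blue and black keys after it. The brass keyway slot points along the console's x axis, with the white dot beside it. I'll refine the lock centre and work out the approach.

```bash
python3 - <<'E'
from h import *
S=np.load('scene0.npz');T=np.load('top0.npz')
r={}
for n,D,(x0,y0,x1,y1) in(('scene',S,(230,172,246,188)),('top',T,(277,191,289,205))):
    h=cv2.cvtColor(D['p'][y0:y1,x0:x1],cv2.COLOR_RGB2HSV).astype(int)
    m=((h[...,0]>9)&(h[...,0]<26)&(h[...,1]>90)).astype(np.uint8)
    k,l,st,c=cv2.connectedComponentsWithStats(m);i=1+np.argmax(st[1:,4]);pts=cv2.convexHull(np.argwhere(l==i)[:,::-1].astype(np.float32));(ex)=cv2.fitEllipse(pts) if len(pts)>4 else 0
    # bezel: non-red pixels
    g=(h[...,1]<110).astype(np.uint8)
    r[n]=c[i]+[x0,y0];print(n,r[n],st[i],ex,plane(n,r[n],114).round(1))
print(tri(r['scene'],r['top']).round(1))
o=robot.get_obs();from scipy.spatial.transform import Rotation as Q
R=Q.from_quat(o['orientation']).as_matrix();print(R.round(3));print('shift tool',R.T@(np.array([518,241,200])-o['eef_pos']))
E
```

```text
scene [236.45833333 176.41666667] [ 3  3  8  4 24] ((6.539795875549316, 4.436886787414551), (3.427295207977295, 7.3185906410217285), 87.37801361083984) [539.1 -88.7 114. ]
top [283.33962264 197.22641509] [ 3  3  8  8 53] ((6.338986873626709, 6.058655261993408), (7.590869903564453, 8.219167709350586), 8.973806381225586) [540.9 -89.8 114. ]
[540.1 -89.  114.5]
[[ 0.969  0.245 -0.   ]
 [ 0.245 -0.969  0.002]
 [ 0.    -0.002 -1.   ]]
shift tool [ 561.17959561 -680.8717666    16.95173722]
```

>>> drive_tool --increments '[[[0.8,-0.97,0],[0,0,0]],[[0.8,-0.97,0],[0,0,0]],[[0.8,-0.97,0],[0,0,0]],[[0.8,-0.97,0],[0,0,0]],[[0.8,-0.97,0],[0,0,0]],[[0.8,-0.97,0],[0,0,0]],[[0.8,-0.97,0],[0,0,0]],[[0.8,-0.97,0],[0,0,0]],[[0.8,-0.97,0],[0,0,0]],[[0.8,-0.97,0],[0,0,0]],[[0.8,-0.97,0],[0,0,0]],[[0.8,-0.97,0],[0,0,0]]]' --claw 0.5

```text
time_s: 1.3
eef_pos: [302.4, -215.0, 216.1]
orientation: [0.992, 0.123, -0.0, -0.0]
wrist_force: [0.2, -0.3, -0.3]
grip_width: 47.1
finger_force: 0.0
```

>>> drive_tool --increments '[[[0.8,-0.97,0],[0,0,0]],[[0.8,-0.97,0],[0,0,0]],[[0.8,-0.97,0],[0,0,0]],[[0.8,-0.97,0],[0,0,0]],[[0.8,-0.97,0],[0,0,0]],[[0.8,-0.97,0],[0,0,0]],[[0.8,-0.97,0],[0,0,0]],[[0.8,-0.97,0],[0,0,0]],[[0.8,-0.97,0],[0,0,0]],[[0.8,-0.97,0],[0,0,0]],[[0.8,-0.97,0],[0,0,0]],[[0.8,-0.97,0],[0,0,0]]]'

```text
time_s: 2.5
eef_pos: [463.6, 125.8, 216.0]
orientation: [0.992, 0.124, -0.0, 0.0]
wrist_force: [-0.0, -0.9, 0.3]
grip_width: 47.1
finger_force: 0.0
```

>>> drive_tool --increments '[[[0.8,-0.97,0],[0,0,0]],[[0.8,-0.97,0],[0,0,0]],[[0.8,-0.97,0],[0,0,0]],[[0.8,-0.97,0],[0,0,0]],[[0,0,0],[0,0,-1]],[[0,0,0],[0,0,-1]],[[0,0,0],[0,0,-1]],[[0,0,0],[0,0,-1]],[[0,0,0],[0,0,-1]],[[0,0,0],[0,0,-1]],[[0,0,0],[0,0,-1]],[[0,0,0],[0,0,-1]]]'

```text
time_s: 3.7
eef_pos: [516.9, 238.0, 215.7]
orientation: [0.865, 0.502, -0.001, -0.0]
wrist_force: [-0.3, 0.1, 0.5]
grip_width: 47.1
finger_force: 0.0
```

>>> drive_tool --increments '[[[0,0,0],[0,0,-1]],[[0,0,0],[0,0,-1]],[[0,0,0],[0,0,-1]],[[0,0,0],[0,0,-1]],[[0,0,0],[0,0,-1]],[[0,0,0],[0,0,-1]],[[0,0,0],[0,0,-1]],[[0,0,0],[0,0,-0.8]],[[0,0,0],[0,0,0]],[[0,0,0],[0,0,0]]]'

```text
time_s: 4.7
eef_pos: [517.1, 238.1, 216.0]
orientation: [0.611, 0.791, -0.0, -0.0]
wrist_force: [0.7, 0.7, 0.3]
grip_width: 47.1
finger_force: 0.0
```

```bash
cat >> h.py <<'E'
from scipy.spatial.transform import Rotation as Q
def st(target=None):
    o=robot.get_obs();R=Q.from_quat(o['orientation']).as_matrix()
    print('t',o['time_s'],o['eef_pos'].round(1),'phi',np.degrees(np.arctan2(R[1,0],R[0,0])).round(2),'zax',R[:,2].round(4),'F',o['wrist_force'].round(1),o['torque'].round(2),'g',o['grip_width'].round(1),o['finger_force'],'q6',o['q'][5].round(2))
    if target is not None:print('tool shift',(R.T@(np.array(target)-o['eef_pos'])).round(1))
    return o,R
E
python3 -c "
from h import *
st([518,241.5,65])"
```

```text
Traceback (most recent call last):
  File "h.py", line 22, in st
    print('t',o['time_s'],o['eef_pos'].round(1),'phi',np.degrees(np.arctan2(R[1,0],R[0,0])).round(2),'zax',R[:,2].round(4),'F',o['wrist_force'].round(1),o['torque'].round(2),'g',o['grip_width'].round(1),o['finger_force'],'q6',o['q'][5].round(2))
                                                                                                                                                                                  ^^^^^^^^^^^^^^^^^^^^^
AttributeError: 'float' object has no attribute 'round'
```

```bash
sed -i "s/o\['grip_width'\].round(1)/round(o['grip_width'],1)/" h.py; python3 -c "
from h import *
st([518,241.5,65])"
```

```text
t 4.7 [517.1 238.1 216. ] phi 104.63 zax [-8.e-04 -2.e-04 -1.e+00] F [0.7 0.7 0.3] [-0.02 -0.06  0.04] g 47.1 0.0 q6 0.02
tool shift [  3.1   1.8 151. ]
```

>>> drive_tool --increments '[[[0.12,0.07,0.7],[0,0,0]],[[0,0,0.9],[0,0,0]],[[0,0,0.9],[0,0,0]],[[0,0,0.9],[0,0,0]],[[0,0,0.9],[0,0,0]],[[0,0,0.8],[0,0,0]],[[0,0,0.6],[0,0,0]],[[0,0,0.34],[0,0,0]],[[0,0,0],[0,0,0]],[[0,0,0],[0,0,0]]]'

```text
time_s: 5.7
eef_pos: [518.9, 241.7, 66.1]
orientation: [0.611, 0.792, 0.0, 0.0]
wrist_force: [-0.1, -0.2, 0.7]
grip_width: 46.8
finger_force: 0.0
```

```bash
python3 - <<'E'
from h import *
st([518,241.5,65])
o=[]
for n,(x0,y0,x1,y1) in(('scene',(290,205,350,265)),('top',(145,185,205,235))):
    p,_=robot.read_camera(n);np.savez(n+'1.npz',p=p);o.append(cv2.resize(p[y0:y1,x0:x1,::-1],(400,400),interpolation=cv2.INTER_CUBIC))
cv2.imwrite('pics/g1.png',np.hstack(o))
E
```

```text
t 5.7 [518.9 241.7  66.1] phi 104.71 zax [ 1.1e-03  3.0e-04 -1.0e+00] F [-0.1 -0.2  0.7] [-0.02 -0.07  0.02] g 46.8 0.0 q6 0.03
tool shift [ 0.  -0.9  1.1]
```

View pics/g1.png

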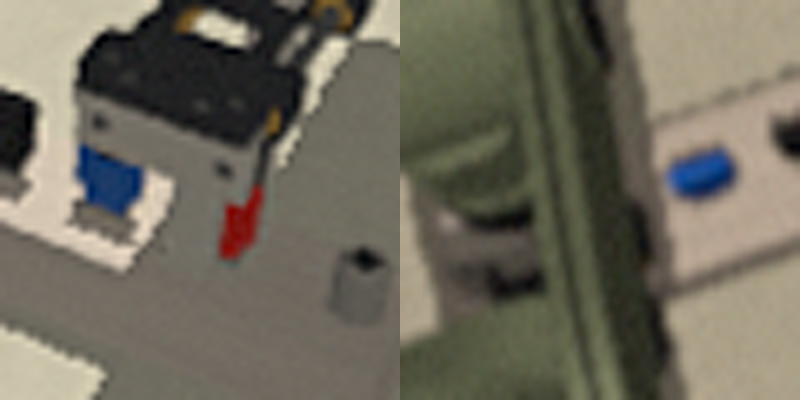

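The view shows the near finger standing in front of the red head, at crop (240,225), with the neighbouring keys clear. Closing now.

>>> drive_tool --increments '[[[0,0,0],[0,0,0]],[[0,0,0],[0,0,0]],[[0,0,0],[0,0,0]],[[0,0,0],[0,0,0]],[[0,0,0],[0,0,0]],[[0,0,0],[0,0,0]]]' --claw 0 --grip_force 45

```text
time_s: 6.4
eef_pos: [517.2, 241.2, 65.2]
orientation: [0.611, 0.792, -0.001, -0.001]
wrist_force: [-3.0, -1.0, 1.5]
grip_width: 9.7
finger_force: 45.0
```

```bash
python3 -c "
from h import *
st()"
```

```text
t 6.4 [517.2 241.2  65.2] phi 104.73 zax [-2.6e-03 -8.0e-04 -1.0e+00] F [-3.  -1.   1.5] [-0.19  0.51  0.04] g 9.7 44.99884914373979 q6 0.03
```

>>> drive_tool --increments '[[[0,0,-0.2],[0,0,0]],[[0,0,-0.4],[0,0,0]],[[0,0,-0.6],[0,0,0]],[[0,0,-0.8],[0,0,0]],[[0,0,-0.8],[0,0,0]],[[0,0,-0.8],[0,0,0]],[[0,0,-0.8],[0,0,0]],[[0,0,-0.6],[0,0,0]],[[0,0,-0.2],[0,0,0]],[[0,0,0],[0,0,0]]]'

```text
time_s: 7.4
eef_pos: [519.1, 241.7, 196.9]
orientation: [0.611, 0.792, 0.001, 0.001]
wrist_force: [0.2, 0.1, -0.7]
grip_width: 9.9
finger_force: 45.0
```

>>> drive_tool --increments '[[[-0.5,-0.1,0],[0,0,0]],[[-0.93,-0.18,0],[0,0,0]],[[-0.93,-0.18,0],[0,0,0]],[[-0.93,-0.18,0],[0,0,0]],[[-0.93,-0.18,0],[0,0,0]],[[-0.93,-0.18,0],[0,0,0]],[[-0.93,-0.18,0],[0,0,0]],[[-0.93,-0.18,0],[0,0,0]],[[-0.93,-0.18,0],[0,0,0]],[[-0.93,-0.18,0],[0,0,0]],[[-0.93,-0.18,0],[0,0,0]],[[-0.93,-0.18,0],[0,0,0]]]'

```text
time_s: 8.6
eef_pos: [534.8, -32.8, 193.8]
orientation: [0.611, 0.792, -0.001, -0.001]
wrist_force: [-0.4, -0.3, -0.4]
grip_width: 9.4
finger_force: 45.0
```

>>> drive_tool --increments '[[[-0.93,-0.18,0],[0,0,0]],[[-0.93,-0.18,0],[0,0,0]],[[-0.43,-0.08,0],[0,0,0]],[[0,0,0],[0,0,-1]],[[0,0,0],[0,0,-1]],[[0,0,0],[0,0,-1]],[[0,0,0],[0,0,-1]],[[0,0,0],[0,0,-1]],[[0,0,0],[0,0,-1]],[[0,0,0],[0,0,-1]],[[0,0,0],[0,0,-1]],[[0,0,0],[0,0,-1]]]'

```text
time_s: 9.8
eef_pos: [539.2, -89.0, 194.3]
orientation: [0.203, 0.979, 0.0, -0.001]
wrist_force: [0.6, -0.6, -0.9]
grip_width: 9.4
finger_force: 45.0
```

>>> drive_tool --increments '[[[0,0,0],[0,0,-1]],[[0,0,0],[0,0,-1]],[[0,0,0],[0,0,-1]],[[0,0,0],[0,0,-1]],[[0,0,0],[0,0,-0.9]],[[0,0,0],[0,0,0]],[[0,0,0],[0,0,0]]]'

```text
time_s: 10.5
eef_pos: [539.5, -89.1, 194.8]
orientation: [-0.037, 0.999, 0.0, -0.001]
wrist_force: [0.1, 0.0, 0.3]
grip_width: 9.3
finger_force: 45.0
```

```bash
python3 - <<'E'
from h import *
st([540.4,-89.4,178])
o=[]
for n,(x0,y0,x1,y1) in(('scene',(205,120,275,204)),('top',(240,145,310,229))):
    p,_=robot.read_camera(n);np.savez(n+'2.npz',p=p);o.append(cv2.resize(p[y0:y1,x0:x1,::-1],(400,480),interpolation=cv2.INTER_CUBIC))
cv2.imwrite('pics/l1.png',np.hstack(o))
E
```

```text
t 10.5 [539.5 -89.1 194.8] phi -175.74 zax [-1.3e-03  5.0e-04 -1.0e+00] F [0.1 0.  0.3] [ 0.04 -0.13  0.02] g 9.3 44.99883779324591 q6 -1.97
tool shift [-0.9 -0.3 16.8]
```

View pics/l1.png

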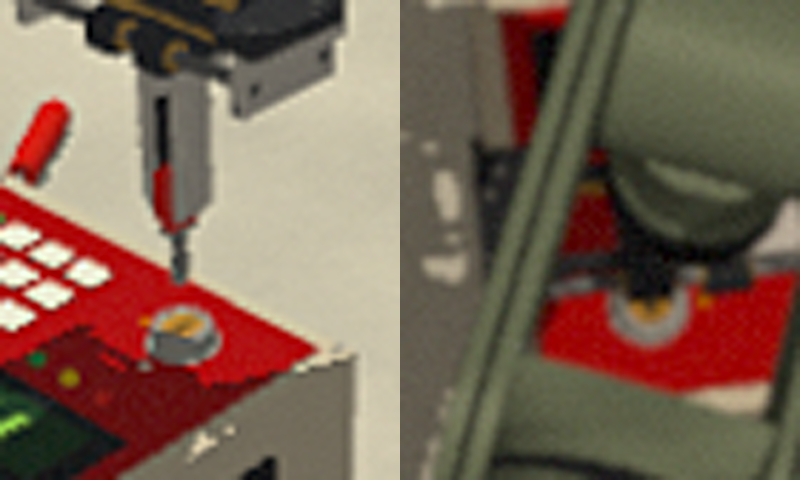

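The view shows the key held upright, its tip at crop (178,280), just above the lock at (182,327). I'll compare the tip's predicted and seen positions to correct the aim.

```bash
python3 - <<'E'
from h import *
print(proj('scene',[539.5,-89.1,140.8]).round(2), proj('scene',[540.4,-89.4,114]).round(2))
p=np.load('scene2.npz')['p'];c=p[155:173,226:248].astype(int);b=p[184:185]
# dark blade columns per row
for v in range(160,173):
    r=p[v,228:246].astype(int);print(v,r[:,0].tolist(), r[:,1].tolist())
E
```

```text
[236.   169.26] [235.99 176.49]
160 [204, 202, 203, 207, 182, 98, 108, 116, 86, 109, 183, 217, 207, 202, 201, 202, 200, 200] [198, 197, 197, 201, 181, 83, 53, 45, 65, 114, 180, 209, 200, 195, 194, 196, 194, 194]
161 [206, 207, 203, 204, 201, 175, 129, 71, 57, 113, 197, 209, 202, 204, 201, 199, 200, 199] [199, 200, 198, 198, 195, 173, 133, 76, 61, 113, 190, 202, 196, 197, 194, 193, 195, 193]
162 [211, 206, 204, 203, 205, 213, 190, 77, 55, 126, 200, 207, 201, 200, 202, 201, 199, 199] [204, 198, 196, 198, 199, 207, 185, 76, 53, 121, 194, 200, 195, 195, 194, 194, 193, 192]
163 [207, 211, 211, 205, 204, 208, 192, 109, 65, 138, 209, 209, 201, 200, 200, 202, 201, 200] [193, 198, 203, 197, 199, 202, 187, 105, 61, 133, 203, 202, 195, 195, 194, 196, 195, 194]
164 [186, 200, 209, 212, 211, 213, 198, 116, 59, 91, 170, 208, 201, 201, 200, 201, 199, 199] [91, 163, 194, 201, 204, 204, 191, 114, 57, 88, 165, 201, 195, 194, 194, 195, 193, 193]
165 [175, 178, 186, 198, 210, 216, 193, 63, 58, 90, 172, 208, 203, 200, 197, 198, 199, 200] [0, 21, 92, 160, 194, 205, 185, 65, 57, 88, 165, 201, 197, 193, 192
[... 505 characters left out ...]
 203, 196, 195, 195, 195, 195]
169 [177, 178, 176, 178, 175, 179, 172, 131, 103, 144, 197, 203, 210, 211, 212, 204, 200, 199] [8, 19, 14, 24, 7, 3, 32, 65, 86, 70, 95, 163, 196, 200, 203, 197, 193, 192]
170 [178, 177, 178, 177, 178, 178, 181, 178, 172, 185, 176, 176, 187, 200, 207, 211, 211, 203] [14, 17, 17, 13, 13, 13, 16, 15, 25, 12, 0, 20, 94, 162, 192, 201, 203, 196]
171 [177, 177, 179, 178, 176, 177, 178, 180, 181, 178, 178, 176, 176, 177, 186, 202, 209, 211] [10, 13, 18, 17, 12, 12, 13, 19, 9, 12, 6, 2, 3, 21, 91, 163, 195, 199]
172 [179, 177, 177, 177, 179, 178, 179, 178, 177, 178, 178, 178, 177, 175, 173, 175, 185, 199] [23, 11, 19, 19, 18, 7, 5, 7, 0, 0, 0, 6, 0, 0, 0, 17, 89, 159]
```

>>> drive_tool --increments '[[[-0.02,0,0.3],[0,0,0]],[[0,0,0.4],[0,0,0]],[[0,0,0.3],[0,0,0]],[[0,0,0.1],[0,0,0]],[[0,0,0.08],[0,0,0]],[[0,0,0.08],[0,0,0]],[[0,0,0.08],[0,0,0]],[[0,0,0],[0,0,0]],[[0,0,0],[0,0,0]]]'

```text
time_s: 11.5
eef_pos: [540.6, -89.1, 162.0]
orientation: [-0.038, 0.999, 0.0, 0.0]
wrist_force: [-0.4, 0.4, -1.3]
grip_width: 9.7
finger_force: 45.0
```

```bash
python3 -c "
from h import *
st([540,-89,114+20])"
```

```text
t 11.5 [540.6 -89.1 162. ] phi -175.63 zax [ 1.e-04  2.e-04 -1.e+00] F [-0.4  0.4 -1.3] [ 0.26 -0.14 -0.08] g 9.7 44.99894745647907 q6 -1.97
tool shift [ 0.6  0.2 28. ]
```

The tip is 6 mm into the keyway with almost no force, so I'll go on to the first tumbler.

>>> drive_tool --increments '[[[0,0,0.1],[0,0,0]],[[0,0,0.1],[0,0,0]],[[0,0,0.08],[0,0,0]],[[0,0,0.06],[0,0,0]],[[0,0,0.04],[0,0,0]],[[0,0,0.04],[0,0,0]],[[0,0,0],[0,0,0]],[[0,0,0],[0,0,0]]]'

```text
time_s: 12.3
eef_pos: [540.6, -89.1, 151.3]
orientation: [-0.038, 0.999, 0.0, -0.0]
wrist_force: [0.2, 2.2, -1.1]
grip_width: 9.5
finger_force: 45.0
```

```bash
python3 -c "
from h import *
st([540,-89,114+20])"
```

```text
t 12.3 [540.6 -89.1 151.3] phi -175.64 zax [-0.e+00  3.e-04 -1.e+00] F [ 0.2  2.2 -1.1] [ 0.49 -0.17  0.03] g 9.5 44.999460093677044 q6 -1.97
tool shift [ 0.6  0.2 17.3]
```

>>> drive_tool --increments '[[[0,0,0.04],[0,0,0]],[[0,0,0.04],[0,0,0]],[[0,0,0],[0,0,0]],[[0,0,0],[0,0,0]]]'

```text
time_s: 12.7
eef_pos: [540.7, -89.2, 149.9]
orientation: [-0.038, 0.999, 0.0, 0.0]
wrist_force: [-1.1, 2.2, 5.1]
grip_width: 9.9
finger_force: 45.0
```

```bash
python3 -c "
from h import *
st([540,-89,114+20])"
```

```text
t 12.7 [540.7 -89.2 149.9] phi -175.63 zax [ 2.e-04  1.e-04 -1.e+00] F [-1.1  2.2  5.1] [ 0.76  0.27 -0.  ] g 9.9 45.00132976099849 q6 -1.97
tool shift [ 0.7  0.2 15.9]
```

Contact on the first disc at about 5 N. Rocking clockwise first.

>>> drive_tool --increments '[[[0,0,0],[0,0,0.7]],[[0,0,0],[0,0,0.7]],[[0,0,0],[0,0,0.7]],[[0,0,0],[0,0,0.7]],[[0,0,0],[0,0,0.7]],[[0,0,0],[0,0,0.7]],[[0,0,0],[0,0,0.7]],[[0,0,0],[0,0,0.5]],[[0,0,0],[0,0,0]]]'

```text
time_s: 13.6
eef_pos: [540.7, -88.9, 149.2]
orientation: [0.23, 0.973, 0.0, -0.0]
wrist_force: [-0.1, 3.3, 1.7]
grip_width: 9.7
finger_force: 45.0
```

```bash
python3 -c "
from h import *
st([540,-89,114+20])"
```

```text
t 13.6 [540.7 -88.9 149.2] phi 153.44 zax [ 1.e-04  7.e-04 -1.e+00] F [-0.1  3.3  1.7] [ 0.76 -0.08 -0.09] g 9.7 45.00078096985817 q6 -1.43
tool shift [ 0.5 -0.4 15.2]
```

>>> drive_tool --increments '[[[0,0,0.04],[0,0,0]],[[0,0,0.04],[0,0,0]],[[0,0,0],[0,0,0]],[[0,0,0],[0,0,0]]]'

```text
time_s: 14.0
eef_pos: [540.6, -88.9, 147.5]
orientation: [0.23, 0.973, 0.0, -0.0]
wrist_force: [-0.7, 5.3, 4.0]
grip_width: 10.2
finger_force: 45.0
```

```bash
python3 -c "
from h import *
st([540,-89,114+20])"
```

```text
t 14.0 [540.6 -88.9 147.5] phi 153.44 zax [ 1.e-04  6.e-04 -1.e+00] F [-0.7  5.3  4. ] [1.11 0.11 0.02] g 10.2 45.00149343162775 q6 -1.43
tool shift [ 0.6 -0.3 13.5]
```

>>> drive_tool --increments '[[[0.02,0.04,0],[0,0,0]],[[0,0,0.04],[0,0,0]],[[0,0,0],[0,0,-0.4]],[[0,0,0],[0,0,0]],[[0,0,0],[0,0,0]]]'

```text
time_s: 14.5
eef_pos: [540.6, -88.7, 146.4]
orientation: [0.211, 0.978, -0.0, 0.0]
wrist_force: [-1.1, 1.8, 3.5]
grip_width: 9.8
finger_force: 45.0
```

```bash
python3 -c "
from h import *
st([540,-89,114+20])"
```

```text
t 14.5 [540.6 -88.7 146.4] phi 155.67 zax [ 0.    -0.001 -1.   ] F [-1.1  1.8  3.5] [0.32 0.15 0.02] g 9.8 45.00008890405297 q6 -1.47
tool shift [ 0.4 -0.5 12.4]
```

>>> drive_tool --increments '[[[0,0,0.04],[0,0,0]],[[0,0,0.04],[0,0,0]],[[0,0,0],[0,0,0]],[[0,0,0],[0,0,0]]]'

```text
time_s: 14.9
eef_pos: [540.7, -88.6, 144.6]
orientation: [0.21, 0.978, -0.0, 0.0]
wrist_force: [-2.6, -0.0, 4.6]
grip_width: 9.6
finger_force: 45.0
```

```bash
python3 -c "
from h import *
st([540,-89,114+20])"
```

```text
t 14.9 [540.7 -88.6 144.6] phi 155.71 zax [ 1.e-04 -9.e-04 -1.e+00] F [-2.6 -0.   4.6] [0.07 0.28 0.09] g 9.6 45.00022804364562 q6 -1.47
tool shift [ 0.4 -0.6 10.6]
```

>>> drive_tool --increments '[[[0,0,0],[0,0,-0.8]],[[0,0,0],[0,0,-0.8]],[[0,0,0],[0,0,-0.8]],[[0,0,0],[0,0,-0.8]],[[0,0,0],[0,0,-0.8]],[[0,0,0],[0,0,-0.8]],[[0,0,0],[0,0,-0.8]],[[0,0,0],[0,0,-0.8]],[[0,0,0],[0,0,-0.8]],[[0,0,0],[0,0,-0.8]],[[0,0,0],[0,0,-0.8]],[[0,0,0],[0,0,-0.6]]]'

```text
time_s: 16.1
eef_pos: [540.4, -88.3, 144.1]
orientation: [-0.256, 0.967, 0.0, -0.0]
wrist_force: [-0.3, 0.6, 2.9]
grip_width: 9.9
finger_force: 45.0
```

```bash
python3 -c "
from h import *
st([540,-89,114+20])"
```

```text
t 16.1 [540.4 -88.3 144.1] phi -150.28 zax [-4.e-04 -1.e-04 -1.e+00] F [-0.3  0.6  2.9] [ 0.24  0.17 -0.09] g 9.9 45.00084087252617 q6 -2.41
tool shift [ 0.7 -0.4 10.1]
```

>>> drive_tool --increments '[[[0,0,0.04],[0,0,0]],[[0,0,0.04],[0,0,-0.3]],[[0,0,0],[0,0,0]],[[0,0,0],[0,0,0]]]'

```text
time_s: 16.5
eef_pos: [540.6, -88.2, 142.8]
orientation: [-0.269, 0.963, -0.0, -0.0]
wrist_force: [-2.1, 1.4, 5.6]
grip_width: 9.7
finger_force: 45.0
```

```bash
python3 -c "
from h import *
st([540,-89,114+20])"
```

```text
t 16.5 [540.6 -88.2 142.8] phi -148.79 zax [-2.e-04 -1.e-04 -1.e+00] F [-2.1  1.4  5.6] [ 0.43  0.44 -0.02] g 9.7 45.001641400158405 q6 -2.44
tool shift [ 0.9 -0.4  8.8]
```

>>> drive_tool --increments '[[[0,0,0],[0,0,-0.5]],[[0,0,0],[0,0,-0.5]],[[0,0,0],[0,0,0.5]],[[0,0,0],[0,0,0.5]],[[0,0,0],[0,0,0.5]],[[0,0,0],[0,0,0.5]],[[0,0,0],[0,0,0]]]'

```text
time_s: 17.2
eef_pos: [540.5, -88.3, 141.8]
orientation: [-0.221, 0.975, -0.0, -0.0]
wrist_force: [-0.2, -0.5, -0.1]
grip_width: 9.9
finger_force: 45.0
```

```bash
python3 -c "
from h import *
st([540,-89,114+20])"
```

```text
t 17.2 [540.5 -88.3 141.8] phi -154.49 zax [-3.e-04 -2.e-04 -1.e+00] F [-0.2 -0.5 -0.1] [ 0.09 -0.04 -0.05] g 9.9 44.999700989574194 q6 -2.34
tool shift [ 0.7 -0.4  7.8]
```

Force has fallen to zero, so the key dropped through. Pushing on gently.

>>> drive_tool --increments '[[[0,0,0.05],[0,0,0]],[[0,0,0.05],[0,0,0]],[[0,0,0.05],[0,0,0]],[[0,0,0],[0,0,0]],[[0,0,0],[0,0,0]]]'

```text
time_s: 17.7
eef_pos: [540.5, -88.2, 138.3]
orientation: [-0.221, 0.975, -0.0, -0.0]
wrist_force: [0.2, -0.7, 0.1]
grip_width: 9.9
finger_force: 45.0
```

```bash
python3 -c "
from h import *
st([540,-89,114+20])"
```

```text
t 17.7 [540.5 -88.2 138.3] phi -154.43 zax [-3.e-04 -1.e-04 -1.e+00] F [ 0.2 -0.7  0.1] [ 0.05 -0.05  0.  ] g 9.9 44.99870555475354 q6 -2.34
tool shift [ 0.8 -0.5  4.3]
```

>>> drive_tool --increments '[[[0,0,0.05],[0,0,0]],[[0,0,0.05],[0,0,0]],[[0,0,0.04],[0,0,0]],[[0,0,0.03],[0,0,0]],[[0,0,0],[0,0,0]],[[0,0,0],[0,0,0]]]'

```text
time_s: 18.3
eef_pos: [540.5, -88.2, 134.5]
orientation: [-0.221, 0.975, -0.0, -0.0]
wrist_force: [-1.9, -0.4, 4.5]
grip_width: 9.6
finger_force: 45.0
```

```bash
python3 -c "
from h import *
st([540,-89,114+20])"
```

```text
t 18.3 [540.5 -88.2 134.5] phi -154.43 zax [-1.e-04 -2.e-04 -1.e+00] F [-1.9 -0.4  4.5] [ 0.05  0.36 -0.03] g 9.6 45.00036019831896 q6 -2.34
tool shift [ 0.8 -0.5  0.5]
```

Contact right about where it should be fully home. I'll rock back toward rest with a little more push to confirm it is seated.

>>> drive_tool --increments '[[[0,0,0.04],[0,0,0.5]],[[0,0,0.02],[0,0,0.8]],[[0,0,0],[0,0,0.8]],[[0,0,0],[0,0,0.8]],[[0,0,0],[0,0,0.8]],[[0,0,0],[0,0,0]],[[0,0,0],[0,0,0]]]'

```text
time_s: 19.0
eef_pos: [540.6, -88.3, 134.0]
orientation: [-0.038, 0.999, -0.0, 0.0]
wrist_force: [-3.4, 0.4, 8.4]
grip_width: 9.7
finger_force: 45.0
```

```bash
python3 -c "
from h import *
st([540,-89,114+20])"
```

```text
t 19.0 [540.6 -88.3 134. ] phi -175.62 zax [ 0.e+00 -3.e-04 -1.e+00] F [-3.4  0.4  8.4] [0.16 0.74 0.03] g 9.7 45.001830104738474 q6 -1.97
tool shift [ 0.7 -0.7  0. ]
```

The TCP is at z=134.0, the exact nominal home height, and the contact is firm, so the key is home. Easing the push slightly and starting the turn.

>>> drive_tool --increments '[[[0,0,-0.03],[0,0,0]],[[0,0,0],[0,0,0.8]],[[0,0,0],[0,0,0.8]],[[0,0,0],[0,0,0.8]],[[0,0,0],[0,0,0.8]],[[0,0,0],[0,0,0.8]],[[0,0,0],[0,0,0.8]],[[0,0,0],[0,0,0.8]],[[0,0,0],[0,0,0.8]],[[0,0,0],[0,0,0.8]],[[0,0,0],[0,0,0.8]],[[0,0,0],[0,0,0]]]'

```text
time_s: 20.2
eef_pos: [540.5, -88.7, 134.0]
orientation: [0.354, 0.935, -0.001, 0.0]
wrist_force: [-2.7, -0.7, 5.8]
grip_width: 9.2
finger_force: 45.0
```

```bash
python3 -c "
from h import *
st([540,-89,114+20])"
```

```text
t 20.2 [540.5 -88.7 134. ] phi 138.48 zax [-2.0e-04 -1.2e-03 -1.0e+00] F [-2.7 -0.7  5.8] [-0.29  0.54  0.12] g 9.2 45.00036698766053 q6 -1.17
tool shift [ 0.2 -0.6  0. ]
```

Past the 0.65 rad limit with only 0.12 Nm, so the key really is home. Finishing the quarter turn.

>>> drive_tool --increments '[[[0,0,0],[0,0,0.8]],[[0,0,0],[0,0,0.8]],[[0,0,0],[0,0,0.8]],[[0,0,0],[0,0,0.8]],[[0,0,0],[0,0,0.8]],[[0,0,0],[0,0,0.8]],[[0,0,0],[0,0,0.8]],[[0,0,0],[0,0,0.8]],[[0,0,0],[0,0,0.8]],[[0,0,0],[0,0,0.8]],[[0,0,0],[0,0,0]],[[0,0,0],[0,0,0]]]'

```text
time_s: 21.4
eef_pos: [540.2, -89.1, 134.1]
orientation: [0.69, 0.724, -0.001, 0.0]
wrist_force: [-4.3, -2.8, 6.0]
grip_width: 9.8
finger_force: 45.0
```

```bash
python3 - <<'E'
from h import *
st([540,-89,134])
o=[]
for n,(x0,y0,x1,y1) in(('scene',(205,120,275,204)),('scene',(200,140,360,290))):
    p,_=robot.read_camera(n);o.append(cv2.resize(p[y0:y1,x0:x1,::-1],(400,480),interpolation=cv2.INTER_CUBIC))
cv2.imwrite('pics/f1.png',np.hstack(o))
E
```

```text
t 21.4 [540.2 -89.1 134.1] phi 92.73 zax [-0.001 -0.002 -1.   ] F [-4.3 -2.8  6. ] [-0.55  0.79  0.13] g 9.8 44.99981485772878 q6 -0.37
tool shift [ 0.1 -0.2  0.1]
```

View pics/f1.png

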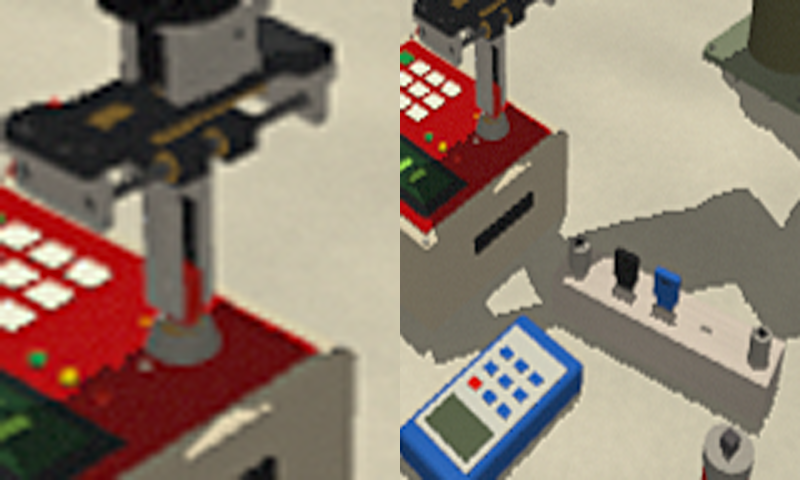

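The key is seated in the lock, with the head at crop (195,290) turned along with the fingers. The black and blue keys, sockets and meter are undisturbed. I'll make a small extra turn for margin, then check that it holds.

>>> drive_tool --increments '[[[0,0,0],[0,0,0.4]],[[0,0,0],[0,0,0]],[[0,0,0],[0,0,0]],[[0,0,0],[0,0,0]],[[0,0,0],[0,0,0]]]'

```text
time_s: 22.0
eef_pos: [540.2, -89.1, 134.1]
orientation: [0.704, 0.71, -0.001, 0.0]
wrist_force: [-4.4, -2.4, 6.3]
grip_width: 10.0
finger_force: 45.0
```

```bash
python3 -c "
from h import *
st();robot.read_camera('top');st();print(robot.close_job())"
```

```text
t 22.0 [540.2 -89.1 134.1] phi 90.44 zax [-0.001 -0.002 -1.   ] F [-4.4 -2.4  6.3] [-0.48  0.79  0.11] g 10.0 44.99992207624018 q6 -0.33
t 22.05 [540.2 -89.1 134.1] phi 90.44 zax [-0.0011 -0.002  -1.    ] F [-3.7 -2.1  5.2] [-0.47  0.8   0.17] g 9.4 44.99985641799867 q6 -0.33
the job is handed in; nothing more can be done
None
```

I handed the job in at 22 s with the red key fully home, turned about 1.64 rad clockwise (just over a quarter turn) and still gripped and held there; the key angle is read from the gripper, as the plug angle itself can't be measured.

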